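Close a miniature's presentation case and hold it pressed

TASK

Lay the little amber flask flat in the recess of the black case bottom that sits in the sprung press nest, then fit the black case top over it on the two brass dowels, face to face. Press the closed case down until the case bottom has sunk about level with the tops of the nest's red end cheeks, and finish there, still holding it pressed down with the robot (do not let go at the end). Leave the two tumblers and the kraft carton where they stand.

Things in the scene. Friction and masses are not known exactly. Their poses are not given: they have to be found in the camera images.
- nest: Press nest, fixed to the table: aluminium base 214 x 110 x 15 mm, two red end cheeks (12 thick, 90 wide, tops 44 mm above the table) centred at x = +98 and -98 mm. Origin: centre of the underside, on the table; x along the length, z up. The case bottom rides on springs between the cheeks and cannot be taken out.
- tray_face (a point): Centre of the top (parting) face of the black case bottom (170 x 70 x 24 mm) in the nest, above the nest's middle; 54 mm above the table when not pressed; x along the length, z up. Two brass dowels stand on the face at x = +69 and -69 mm, y = 0: 12 mm diameter, 14 mm tall, the last 5 mm tapering to 6 mm diameter.
- tray_recess (a point): Centre of the grey floor of the case bottom's recess, 16 mm below tray_face, same axes. The recess is 106 (x) x 52 (y) mm; its 9 mm thick side walls are cut away right through, down to the floor, over the middle 54 mm of the length, for the fingers.
- tray (a joint): How far the sprung case bottom is pressed down, in m: 0 at rest, stop at 0.013; at 0.010 the parting face is level with the cheek tops (44 mm above the table). Springs 900 N/m: with flask and case top in place, the robot must push with about 1 to 4 N to start it and 13 to 16 N at the stop. The weight of case top and flask alone does not sink it.
- lid: Black case top, 170 x 70 x 32 mm, 0.35 to 0.6 kg, lying right way up. Origin: centre of its underside (parting face); x along the length, z up. Brass grip bar on top, along x: 70 long, 16 wide, from 32 to 58 mm above the origin. Underside: two blind holes, 15 mm diameter, 18 deep, at x = +69 and -69 mm, y = 0; recess 106 x 52, 14 deep. Fits either way round.
- flask: Miniature amber flask lying flat, 0.1 to 0.16 kg: body 72 (x) x 42 (y) x 26 mm (z) from x = -46 to 26, then round neck and steel cap, 21 mm diameter, to x = 46; blank white label. Origin: middle of its 92 mm length, at the underside; x points to the cap, z up. May lie in the recess either way round; stands 10 mm proud of the parting face there.
- copper_tumbler: Copper tumbler with pale bands, 72 mm diameter, 85 mm tall, standing; origin at the centre of its foot. Leave alone.
- black_tumbler: Black tumbler with gold bands, 72 mm diameter, 85 mm tall, standing; origin at the centre of its foot. Leave alone.
- kraft_carton: Kraft carton 75 (x) x 130 (y) x 45 mm with a gold seal; origin at the centre of its underside. Leave alone.
Mind the look-alikes: they are no part of the job. What is shaped like the lid but green or turquoise is not meant.

How it is judged:
By the outcome, as a careful person would: the job done as asked, in the order asked, and still so for the second after the job is handed in, while the arm keeps its last pose, push and grip.
It also fails if it takes over 59 s, if anything falls off the work surface, if the arm or the gripper's body presses on something with over 40 N, if the wrist force passes 120 N, or if a joint passes its speed limit or range.

ROBOT

A 6-joint arm with a two-finger parallel gripper is mounted at the origin on the work surface. World frame = base frame: x ahead of the robot, y to its left, z up, the work surface at z = 0. Lengths are in m, angles in degrees, forces in N, time in s.
With the tool pointing down it reaches from about 0.375 to 0.75 m from the base axis. Payload 9 kg.
Tool frame: the origin (TCP) lies on the centre line of the jaws, within the pads' length; the fingertips stand 11 mm ahead of it and the grasp point (between the pads) lies 8 mm behind it; z points along the fingers, y is the line along which they close (so a half turn about z gives the same grasp; the last joint's range is limited). The gripper opens to 85 mm and grips with 20 to 120 N. Pads are 22 mm wide; open, the fingers measure 114 mm over their backs; the gripper's body (76 mm by 85 mm) begins 54 mm behind the grasp point. The pads swing forward as they close: fully open they stand 13 mm farther back than shut.
Start: joints at [-82.145, 5.964, 5.575, 89.605, 0, 77.527], TCP at [0.208, -0.563, 0.242] pointing down, gripper open.
Joint ranges: [-171.21, 171.21], [-48.23, 106.86], [-62.78, 66.21], [-105.2, 120.99], [-86.42, 89.51], [-180, 180]. Speed limits (degrees/s): [127.2, 127.2, 147.25, 180, 180, 180].

INTERFACE

Orientations are given as a 3x3 rotation matrix whose columns are the frame's x, y, z axes.
In Python, from rig import manip gives the robot as it stands. The module is installed in compiled form; this text tells all that it offers. Calls block until the motion is done:
- manip.move_pose(position, orientation): joint-space move of the TCP to a pose.
- manip.move_straight(position, orientation=None, velocity=0.15, until_force=None): straight line of the TCP; orientation=None keeps the orientation; velocity is the mean speed in m/s. With until_force (N) it stops when the force on the tool has changed by that much, and returns True; else False.
- manip.move_joints(angles): joint-space move.
- manip.grip(opening, force=None): finger opening in m; force is the grip in N (None keeps the last); returns when the fingers have stopped.
- manip.dwell(seconds).
- manip.ik(position, orientation): joint angles nearest the present ones, or None.
- manip.get_obs(): the state.
- manip.get_image(name): name is "scene" or "top" or "wrist"; returns (picture, depth): 420x560x3 uint8, red, green, blue; 420x560 float32, m along the optical axis (not along the pixel's ray), 0 where there is no reading.
- manip.get_calibration(name): a dict with "intrinsics" (3x3 intrinsics, pixels), "k1" (the pictures are not rectified: a ray, as slopes to the right and down, at radius r is drawn at 1 + k1 r^2 times it, then the intrinsics apply), "pose" (4x4, takes a point from camera to world coordinates); the wrist camera has in their place "tool_from_camera" (4x4, takes a point from camera to tool coordinates, whose origin is the TCP and whose axes are the flange's). Camera axes: x right, y up, looking along -z (the intrinsics and any distortion apply to the point x, -y, -z); pixel columns grow to the right and rows downward; lengths in m; the calibration is good to about 2 mm. A picture is of the moment at which its call begins: read the wrist's pose just before it. get_calibration takes no time and is no camera call.
A pose or a line that the arm cannot do raises manip.PlanningError and nothing moves.
- manip.close_job(): hands the job in; it is judged then, once.
Trained networks look in the newest picture that a camera, given by its name, has taken for a name from the list of things; names that differ only in an ending like _2 or _b are one class to them, and where a whole thing is asked for, a point or a joint stands for the part that bears it (a point fixed in the world has none). Each returns a list of dicts, best first, with "conf" (0 to 1); they miss things now and then, are a little off and sometimes report something else, mostly with a low value. They report only what shows in the picture. A call takes as long as a camera call. They do not tell look-alikes from the thing itself.
- manip.boxes_of(camera, thing): "box" ([left, top, right, bottom] in pixels, round what is visible of it).
- manip.outline_of(camera, thing): "pixels" (420x560 bool, what is visible of it) and "box" ([left, top, right, bottom] in pixels, round what is visible of it).
The state is a dict: "clock": time; "joint_positions": joint angles; "joint_velocities": joint speeds; "effort": joint torques, N m; "tool_pos": TCP position; "ee_rot": TCP orientation; "force": force on the tool from outside, world axes, zero at the start; "torque": the same for the moment, N m; "opening": finger opening in m; "grip_force": force on a finger pad.
Only numpy, scipy, OpenCV 4.12 (cv2) and the standard library are available. Lean on these libraries where they do the work, as an engineer would, in place of code of your own. Each camera call takes 0.05 s, during which the arm holds its last target. There are 200 camera calls.

## Working session

There is one attempt and no reset: what is moved stays moved. The work goes in short steps, each a Python script; the robot and the scene stay as the last script left them, time stands still between calls to the robot, and variables do not carry over. Pictures are saved under pics/ and viewed, at most 10 in all, crops included, and the job is handed in when it is done.

```bash
mkdir -p pics
cat > h.py <<'E'
import numpy as np, cv2
from rig import manip
def snap(n,f=None):
    o=manip.get_obs(); p,d=manip.get_image(n)
    if f: cv2.imwrite(f,cv2.cvtColor(p,cv2.COLOR_RGB2BGR))
    return p,d,o
def pose(n,o):
    c=manip.get_calibration(n)
    if n!='wrist': return c,np.array(c['pose'])
    T=np.eye(4);T[:3,:3]=o['ee_rot'];T[:3,3]=o['tool_pos']
    return c,T@np.array(c['tool_from_camera'])
def rays(c,uv):
    uv=np.asarray(uv,float).reshape(-1,1,2)
    return cv2.undistortPoints(uv,np.array(c['intrinsics'],float),np.array([c['k1'],0,0,0,0],float)).reshape(-1,2)
def pts(n,uv,d,o):
    """world points by depth at pixel uv"""
    c,T=pose(n,o); uv=np.asarray(uv).reshape(-1,2); r=rays(c,uv)
    z=d[uv[:,1].astype(int),uv[:,0].astype(int)]
    P=np.c_[r[:,0]*z,-r[:,1]*z,-z,np.ones(len(z))]
    return (P@T.T)[z>0,:3]
def onz(n,uv,h,o):
    c,T=pose(n,o); r=rays(c,uv); D=np.c_[r[:,0],-r[:,1],-np.ones(len(r))]@T[:3,:3].T
    return T[:3,3]+D*((h-T[2,3])/D[:,2])[:,None]
def maskpts(n,m,d,o):
    v,u=np.nonzero(m); return pts(n,np.c_[u,v],d,o)
def R(yaw):
    """tool down, tool y axis (closing line) at yaw degrees in world"""
    a=np.radians(yaw); y=np.array([np.cos(a),np.sin(a),0]); z=np.array([0,0,-1.])
    return np.c_[np.cross(y,z),y,z]
E
cat > a.py <<'E'
from h import *
for n in ['scene','top']:
    p,d,o=snap(n,f'pics/{n}.png')
    for t in ['nest','tray_face','lid','flask','copper_tumbler','black_tumbler','kraft_carton']:
        for r in manip.outline_of(n,t):
            if r['conf']<.25: continue
            P=maskpts(n,r['pixels'],d,o)
            if len(P)<20: continue
            zt=np.percentile(P[:,2],97); Q=P[P[:,2]>zt-.006]
            (cx,cy),(w,h),a=cv2.minAreaRect((P[:,:2]*1000).astype(np.float32))
            print(n,t,round(r['conf'],2),np.round(r['box']),'z',zt.round(3),'rect',np.round([cx,cy,w,h,a],1),p[r['pixels']].mean(0).round())
print(o['tool_pos'],o['ee_rot'].round(2) if hasattr(o['ee_rot'],'round') else o['ee_rot'],o['clock'])
E
python3 a.py
```

```text
scene nest 0.6 [ 93. 151. 185. 225.] z 0.058 rect [ 517.8 -289.8  154.3  240.2   73. ] [114.  91.  82.]
scene tray_face 0.57 [ 99. 160. 172. 207.] z 0.059 rect [ 521.8 -301.5  133.2  182.2   71.9] [76. 63. 55.]
scene lid 0.95 [366. 152. 435. 203.] z 0.059 rect [197.6 325.5 171.9  75.6  75.3] [ 65. 118.  53.]
scene lid 0.93 [296. 166. 327. 220.] z 0.059 rect [353.5 134.3 177.9  74.5  17.1] [ 73. 142. 121.]
scene lid 0.86 [289. 230. 359. 297.] z 0.06 rect [542.7 237.8  89.7 199.   76. ] [64. 46. 28.]
scene lid 0.79 [356. 285. 422. 367.] z 0.061 rect [644.5 428.   76.9 188.9  80.9] [ 65. 154. 132.]
scene lid 0.63 [387. 206. 441. 275.] z 0.06 rect [385.5 416.7  76.1 204.4  88. ] [ 63. 151. 129.]
scene lid 0.6 [229. 297. 276. 343.] z 0.087 rect [754.9 158.5 127.9  80.5  30.1] [139.  96.  72.]
scene copper_tumbler 0.66 [228. 298. 272. 344.] z 0.087 rect [763.5 152.  122.6  78.5  60. ] [139.  95.  71.]
scene black_tumbler 0.93 [ 87. 235. 123. 276.] z 0.087 rect [ 737.9 -217.3  148.6   70.7   32.3] [69. 49. 26.]
scene kraft_carton 0.91 [151. 266. 220. 328.] z 0.05 rect [759.5   2.  159.4 106
[... 532 characters left out ...]
120. 114. 163. 190.] z 0.058 rect [651.2 434.   87.2 167.8  81.3] [ 28. 144. 114.]
top lid 0.68 [124. 218. 160. 292.] z 0.058 rect [396.7 422.5  83.8 174.3  88.1] [ 22. 148. 115.]
top flask 0.66 [308. 220. 344. 248.] z 0.03 rect [459.4 -21.8  87.7  40.8  60.5] [138.  91.  74.]
top copper_tumbler 0.82 [228.  80. 258. 118.] z 0.086 rect [774.7 171.7  69.1  70.1  31.6] [97. 59. 30.]
top copper_tumbler 0.48 [306. 222. 343. 246.] z 0.03 rect [460.5 -21.4  91.9  41.9  59.6] [134.  88.  70.]
top kraft_carton 0.66 [283.  86. 339. 124.] z 0.05 rect [778.   12.9 132.9  90.1  86.6] [150. 158.  92.]
[ 0.20843791 -0.56261603  0.24221412] [[ 0.94  0.35 -0.  ]
 [ 0.35 -0.94  0.  ]
 [-0.   -0.   -1.  ]] 0.4
```

View pics/top.png

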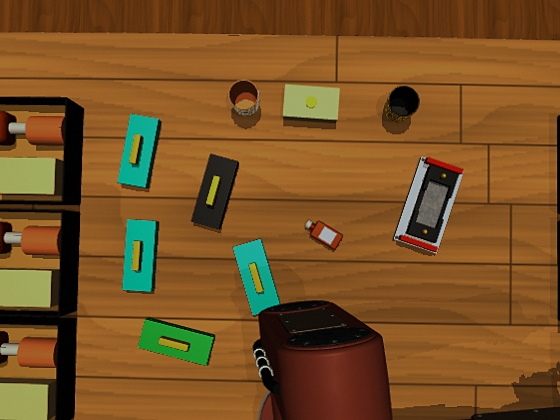

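```bash
python3 -c "
import cv2
a=cv2.imread('pics/top.png')
c=[cv2.resize(a[y:y+110,x:x+130],(390,330),interpolation=cv2.INTER_CUBIC) for x,y in [(160,140),(262,180)]]
cv2.imwrite('pics/crop.png',cv2.hconcat(c))"
```

```text
(no output)
```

View pics/crop.png

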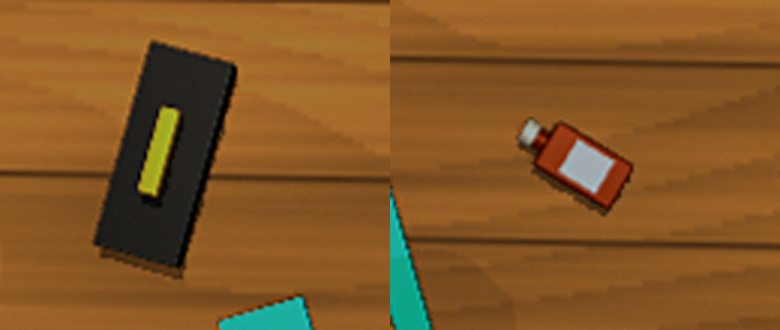

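The black top at (215,192) is the lid: the other four similar parts are turquoise or green, at (139,152), (140,256), (257,277) and (177,341). The flask lies at (325,234) with its cap to the upper left, and the nest is at (428,205). Next I'll take closer wrist views.

```bash
cat >> h.py <<'E'
def over(xy,yaw,h=.25):
    """TCP pose such that the wrist camera's axis meets xy; both half turns tried"""
    C=np.array(manip.get_calibration('wrist')['tool_from_camera']); q0=np.array(manip.get_obs()['joint_positions']); best=None
    for y in (yaw,yaw+180):
        c=R(y)@C[:3,3]; D=R(y)@-C[:3,2]; 
        p=np.array([*xy,.04])-D*((h+c[2]-.04)/-D[2])-c; 
        q=manip.ik(p,R(y))
        if q is None: continue
        s=np.abs(np.array(q)-q0).max()
        if best is None or s<best[0]: best=(s,p,R(y),y)
    if best is None: return print('no ik')
    print('over',best[3],best[1].round(3)); manip.move_pose(best[1],best[2]); return best[3]
E
cat > b.py <<'E'
from h import *
print(np.array(manip.get_calibration('wrist')['tool_from_camera']).round(3), manip.get_calibration('wrist')['intrinsics'])
for i,(xy,yaw,t) in enumerate([((.532,-.283),71,'tray_face'),((.460,-.0215),150,'flask')]):
    over(xy,yaw,.25)
    p,d,o=snap('wrist',f'pics/w{i}.png')
    np.savez(f'w{i}.npz',p=p,d=d,tp=o['tool_pos'],R=o['ee_rot'])
    for r in manip.outline_of('wrist',t)[:2]:
        P=maskpts('wrist',r['pixels'],d,o); print(t,round(r['conf'],2),np.round(r['box']),np.percentile(P[:,2],[5,50,95]).round(4),np.round(cv2.minAreaRect((P[:,:2]*1000).astype(np.float32)),1) if 0 else cv2.minAreaRect((P[:,:2]*1000).astype(np.float32)))
print(o['clock'],o['force'])
a=cv2.hconcat([cv2.imread('pics/w0.png'),cv2.imread('pics/w1.png')]);cv2.imwrite('pics/w01.png',cv2.resize(a,(800,300),interpolation=cv2.INTER_AREA))
E
python3 b.py
```

```text
[[-0.001  0.961  0.277  0.069]
 [ 1.     0.001 -0.    -0.001]
 [-0.001  0.277 -0.961 -0.131]
 [ 0.     0.     0.     1.   ]] [[315.69983724   0.         280.53309679]
 [  0.         315.69983724 213.546759  ]
 [  0.           0.           1.        ]]
over 251 [ 0.559 -0.293  0.25 ]
tray_face 0.71 [238. 135. 308. 288.] [0.0371 0.0405 0.0547] ((529.202880859375, -274.4483947753906), (80.11827087402344, 178.60086059570312), 71.63865661621094)
tray_face 0.16 [ 53.   0. 165.  66.] [0.0051 0.0455 0.0842] ((772.2711181640625, -173.4792938232422), (126.38282775878906, 69.06436157226562), 73.47286224365234)
over 330 [0.474 0.004 0.25 ]
flask 0.97 [266. 165. 298. 245.] [0.0146 0.0254 0.027 ] ((460.05133056640625, -20.863372802734375), (93.57953643798828, 46.4254150390625), 58.578792572021484)
flask 0.45 [361. 310. 492. 370.] [0.0319 0.048  0.0546] ((563.2230834960938, -148.1591339111328), (277.8074645996094, 180.63613891601562), 78.22119903564453)
3.7 [-0.14285678 -0.71315766 -0.0413607 ]
```

View pics/w01.png

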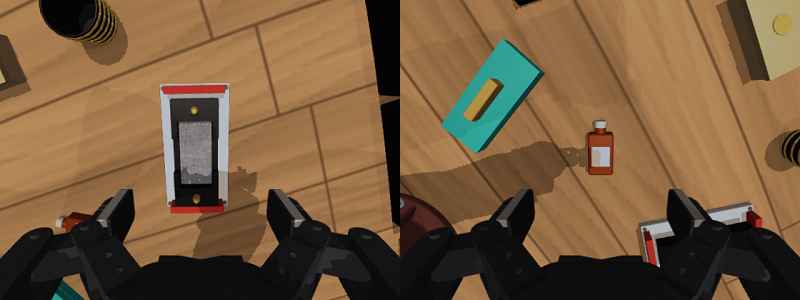

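The left picture shows the nest with its dowels at about (271,154) and (274,277). The right one shows the flask at (282,205), cap up in the picture, i.e. about +60° in the world frame. Next I'll refine both poses from colour and depth.

```bash
cat > c.py <<'E'
from h import *
def ld(i):
    z=np.load(f'w{i}.npz'); return z['p'].astype(int),z['d'],dict(tool_pos=z['tp'],ee_rot=z['R'])
p,d,o=ld(0)
yel=(p[...,0]-p[...,2]>50)&(p[...,0]>90)&(p[...,1]>0.6*p[...,0]); yel[:, :]&=True
D=[]
for y0,y1 in((140,170),(262,292)):
    m=np.zeros(yel.shape,bool); m[y0:y1,255:290]=yel[y0:y1,255:290]
    P=maskpts('wrist',m,d,o); v,u=np.nonzero(m)
    print('dowel',m.sum(),u.mean(),v.mean(),P[:,2].max().round(4),P[P[:,2]>.064][:,:2].mean(0).round(4),onz('wrist',[[u.mean(),v.mean()]],.063,o)[0].round(4))
red=(p[...,0]>2*p[...,1])&(p[...,0]>80)&(p[...,1]<50)
red[:,:215]=0; red[:,330:]=0
for y0,y1 in((100,145),(270,310)):
    m=red.copy(); m[:y0]=0; m[y1:]=0
    P=maskpts('wrist',m,d,o); Q=P[np.abs(P[:,2]-.044)<.005]
    print('cheek',len(Q),Q.mean(0).round(4),cv2.minAreaRect((Q[:,:2]*1000).astype(np.float32)))
v,u=np.mgrid[120:305,225:325]; P=pts('wrist',np.c_[u.ravel(),v.ravel()],d,o)
F=P[np.abs(P[:,2]-.054)<.004]; print('face',len(F),F.mean(0).round(4),cv2.minAreaRect((F[:,:2]*1000).astype(np.float32)))
F=P[np.abs(P[:,2]-.038)<.004]; print('floor',len(F),F.mean(0).round(4),cv2.minAreaRect((F[:,:2]*1000).astype(np.float32)))
p,d,o=ld(1)
v,u=np.mgrid[155:255,255:312]; P=pts('wrist',np.c_[u.ravel(),v.ravel()],d,o)
F=P[P[:,2]>.023]; print('flask top',len(F),np.median(F[:,2]),cv2.minAreaRect((F[:,:2]*1000).astype(np.float32)))
F=P[P[:,2]>.010]; print('flask all',cv2.minAreaRect((F[:,:2]*1000).astype(np.float32)))
print(np.median(P[P[:,2]<.006][:,2]))
E
python3 c.py
```

```text
dowel 97 271.3298969072165 153.84536082474227 0.0687 [ 0.5997 -0.2971] [ 0.6    -0.2971  0.063 ]
dowel 57 274.2456140350877 280.3157894736842 0.0691 [ 0.4689 -0.2543] [ 0.4673 -0.2535  0.063 ]
cheek 864 [ 0.6262 -0.3064  0.0435] ((626.499267578125, -305.66229248046875), (88.82154846191406, 10.84616756439209), 71.97978973388672)
cheek 658 [ 0.4411 -0.2456  0.0437] ((440.6927795410156, -245.38975524902344), (88.13922119140625, 11.67947006225586), 71.78199005126953)
face 4352 [ 0.5424 -0.2783  0.0537] ((533.2393798828125, -275.2746276855469), (69.72476196289062, 171.04885864257812), 72.03038024902344)
floor 4910 [ 0.533  -0.2752  0.0383] ((536.8668823242188, -278.4596862792969), (89.44979095458984, 196.98184204101562), 70.87557220458984)
flask top 1979 0.02566967668242509 ((459.96295166015625, -20.13031768798828), (88.86376190185547, 41.647457122802734), 60.180667877197266)
flask all ((460.5157470703125, -19.610149383544922), (90.8162612915039, 41.79219055175781), 59.30751419067383)
-0.0003370590883992608
```

```bash
cat >> h.py <<'E'
NEST=np.array([.5334,-.2754]); NYAW=-18.
def near(p,yaw):
    q0=np.array(manip.get_obs()['joint_positions']); c=[]
    for y in (yaw,yaw+180):
        q=manip.ik(p,R(y))
        if q is not None: c.append((np.abs(np.array(q)-q0).max(),y))
    return min(c)[1]
E
cat > d.py <<'E'
from h import *
u=np.array([np.cos(np.radians(59.8)),np.sin(np.radians(59.8))])
g=np.array([.4602,-.0199])-.010*u
manip.move_pose([*g,.10],R(-30.2))
manip.move_straight([*g,.014],velocity=.12)
manip.grip(.03,40)
o=manip.get_obs(); print('open',o['opening'],o['grip_force'],o['force'].round(2),o['tool_pos'])
manip.move_straight([*g,.13],velocity=.2)
y=near([*NEST,.15],NYAW+90); cap=np.radians(y+90); 
t=NEST-.010*np.array([np.cos(cap),np.sin(cap)])
print('yaw',y,'opening',manip.get_obs()['opening'])
manip.move_pose([*t,.13],R(y))
manip.move_straight([*t,.062],velocity=.12)
manip.dwell(.2)
print(manip.move_straight([*t,.0505],velocity=.03,until_force=3)); o=manip.get_obs(); print(o['tool_pos'],o['force'].round(2),o['opening'])
manip.grip(.060)
manip.move_straight([*t,.17],velocity=.2)
p,d,o=snap('wrist','pics/w2.png'); print(o['clock'],o['force'].round(2))
r=manip.outline_of('wrist','flask')
for r in r[:1]:
    P=maskpts('wrist',r['pixels'],d,o); print(r['conf'],r['box'],np.percentile(P[:,2],[5,50,95]).round(4),cv2.minAreaRect((P[:,:2]*1000).astype(np.float32)))
E
python3 d.py
```

```text
open 0.0412651426821449 41.41615569591522 [-0.48  0.12  5.59] [ 0.45564532 -0.02871242  0.0146332 ]
yaw 252.0 opening 0.041080190499815344
True
[ 0.5241022  -0.27255499  0.05181214] [-0.09  0.47  7.1 ] 0.04153882873391001
9.8917 [ 0.74  0.93 -0.69]
0.7 [257.7, 138.0, 308.9, 254.8] [0.0572 0.0635 0.0648] ((533.3199462890625, -275.73956298828125), (42.08393478393555, 90.96236419677734), 71.93400573730469)
```

View pics/w2.png

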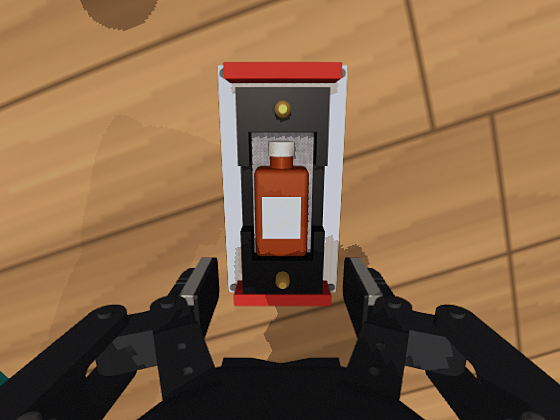

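The flask lies flat and centred between the dowels at (282,109) and (281,280). Its top is at 0.064 m, as expected. Next I'll measure the lid.

```bash
cat > e.py <<'E'
from h import *
p,d,o=snap('wrist'); p=p.astype(int)
yel=(p[...,0]-p[...,2]>50)&(p[...,0]>90)&(p[...,1]>0.6*p[...,0])
for y0,y1 in((95,125),(268,295)):
    m=np.zeros(yel.shape,bool); m[y0:y1,268:298]=yel[y0:y1,268:298]
    P=maskpts('wrist',m,d,o); Q=P[P[:,2]>.0655]; print('dowel',len(Q),((Q[:,:2].max(0)+Q[:,:2].min(0))/2).round(4),Q.mean(0).round(4))
over((.552,.242),76,.25)
p,d,o=snap('wrist','pics/w3.png')
for r in manip.outline_of('wrist','lid')[:3]:
    P=maskpts('wrist',r['pixels'],d,o); c=np.median(P,0)
    print(round(r['conf'],2),np.round(r['box']),c.round(3),p[r['pixels']].mean(0).round())
    if abs(c[0]-.55)>.06 or abs(c[1]-.24)>.06: continue
    m=cv2.dilate(r['pixels'].astype(np.uint8),np.ones((7,7)))>0
    P=maskpts('wrist',m,d,o)
    T=P[np.abs(P[:,2]-.032)<.003]; print('top',len(T),cv2.minAreaRect((T[:,:2]*1000).astype(np.float32)))
    T=P[np.abs(P[:,2]-.058)<.003]; print('bar',len(T),np.median(T[:,2]),cv2.minAreaRect((T[:,:2]*1000).astype(np.float32)))
print(o['clock'])
E
python3 e.py
```

```text
dowel 112 [ 0.5987 -0.2976] [ 0.5985 -0.2977  0.0671]
dowel 72 [ 0.4677 -0.2553] [ 0.4679 -0.2554  0.0671]
over 76 [0.524 0.249 0.25 ]
0.89 [251. 135. 316. 284.] [0.545 0.245 0.032] [69. 64. 52.]
top 7651 ((554.8988647460938, 242.11257934570312), (70.27177429199219, 170.41847229003906), 75.37066650390625)
bar 897 0.05742120386875649 ((554.339599609375, 242.240234375), (15.838696479797363, 69.0057144165039), 74.92249298095703)
0.7 [ 56.   0. 213. 143.] [0.363 0.144 0.032] [ 71. 160. 140.]
0.57 [412. 176. 488. 315.] [0.631 0.422 0.031] [ 58. 140. 123.]
12.0167
```

View pics/w3.png

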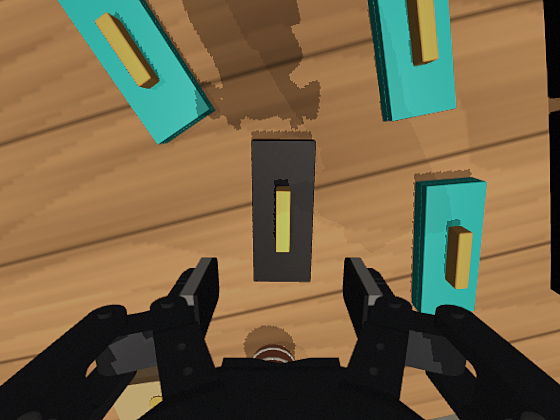

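The lid measures as given: 170 x 70 mm, bar centre at (0.5546, 0.2422), yaw −14.8°. The three turquoise parts stand clear of it. I'll grasp it and fit it on the dowels.

```bash
cat > f.py <<'E'
from h import *
g=np.array([.5546,.2422]); y=near([*g,.12],75.1)
manip.grip(.06)
manip.move_pose([*g,.12],R(y))
hit=manip.move_straight([*g,.0448],velocity=.1,until_force=8)
manip.grip(.01,100)
o=manip.get_obs(); h=o['tool_pos'][2]; print(hit,'open',o['opening'],o['grip_force'],o['tool_pos'].round(4),y)
manip.move_straight([*g,.165],velocity=.15); manip.dwell(.2)
o=manip.get_obs(); print('lifted',o['force'].round(2),o['torque'].round(2),o['opening'])
N=np.array([.5333,-.2758]); yn=near([*N,.165],NYAW+90)
manip.move_pose([*N,.165],R(yn)); print('yaw',yn)
manip.move_straight([*N,h+.075],velocity=.12); manip.dwell(.3)
o=manip.get_obs(); print('above',o['tool_pos'].round(4),o['force'].round(2),h,o['clock'])
open('hl','w').write(repr(float(h)))
snap('wrist','pics/w4.png'); snap('scene','pics/s4.png')
a=cv2.imread('pics/s4.png')[120:250,60:230]
cv2.imwrite('pics/v4.png',cv2.hconcat([cv2.resize(a,(400,306),interpolation=cv2.INTER_CUBIC),cv2.resize(cv2.imread('pics/w4.png'),(400,306))]))
E
python3 f.py
```

```text
False open 0.014243706187371204 98.59674096107483 [0.555  0.2424 0.0455] 75.1
lifted [-0.01  1.13 -3.28] [ 0.02 -0.02  0.01] 0.014432513380497116
yaw 72.0
above [ 0.5337 -0.2761  0.1213] [ 0.61 -0.54 -3.27] 0.04550075743185098 18.15
```

View pics/v4.png

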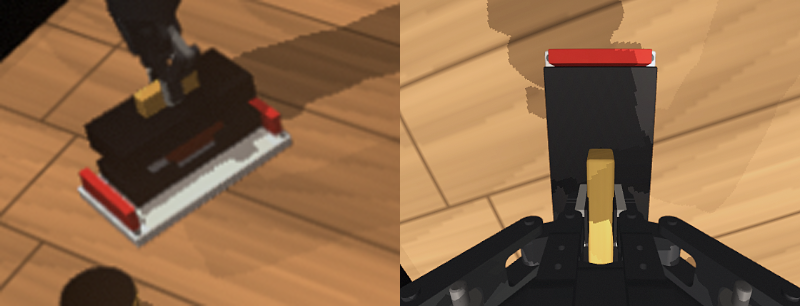

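The lid hangs level over the nest. The nest was viewed with the tool turned the other way, so I'll check the lid's offset to the cheek in one view from this pose.

```bash
cat > g.py <<'E'
from h import *
p,d,o=snap('wrist'); p=p.astype(int)
a=np.radians(162); ax=np.array([np.cos(a),np.sin(a)]); ay=np.array([-ax[1],ax[0]])
v,u=np.mgrid[55:300,180:380]; uv=np.c_[u.ravel(),v.ravel()]
c=p[v.ravel(),u.ravel()]; z=d[v.ravel(),u.ravel()]; uv=uv[z>0]; c=c[z>0]
P=pts('wrist',uv,d,o); L=np.c_[(P[:,:2]-o['tool_pos'][:2])@ax,(P[:,:2]-o['tool_pos'][:2])@ay,P[:,2]]
red=(c[:,0]>2*c[:,1])&(c[:,0]>80)&(c[:,1]<60)
T=L[red&(np.abs(L[:,2]-.044)<.004)]; print('cheek',len(T),T[:,2].mean(),np.percentile(T[:,0],[1,99]).round(4),np.percentile(T[:,1],[1,99]).round(4))
zl=np.median(L[(L[:,2]>.09)&(L[:,2]<.12)][:,2]); T=L[(np.abs(L[:,2]-zl)<.004)&(L[:,0]>.05)]; print('lid',zl,len(T),np.percentile(T[:,0],[1,99.5]).round(4),np.percentile(T[:,1],[.5,99.5]).round(4))
for x0 in(.05,.07):
    S=T[np.abs(T[:,0]-x0)<.008]; print(np.percentile(S[:,1],[.5,50,99.5]).round(4))
print(o['tool_pos'])
E
python3 g.py
```

```text
cheek 2437 0.0434927542923408 [0.0928 0.1039] [-0.0366  0.0446]
lid 0.10694385868045264 12408 [0.0504 0.0847] [-0.0342  0.0348]
[-0.0341 -0.      0.0349]
[-0.0342  0.0004  0.0348]
[ 0.53347983 -0.27596067  0.12090677]
```

The lid's end is at 84.7 mm (expected 85) and the cheek's outer edge at 103.9 mm (expected 104), so they line up. I'll insert the lid and press.

```bash
cat > i.py <<'E'
from h import *
h=float(open('hl').read()); N=np.array([.5331,-.2757])
f0=manip.get_obs()['force']
hit=manip.move_straight([*N,h+.0545-.0007],velocity=.03,until_force=12)
o=manip.get_obs(); print(hit,'z lid',o['tool_pos'][2]-h,(o['force']-f0).round(2),o['torque'].round(2),o['opening'],o['clock'])
if not hit or o['tool_pos'][2]-h<.0555:
    zc=h+.054
    for zl in (.050,.046,.044):
        hit=manip.move_straight([*N,h+zl-.0007],velocity=.02,until_force=30)
        manip.dwell(.2); o=manip.get_obs(); print(hit,'z lid',(o['tool_pos'][2]-h).round(4),o['tool_pos'].round(4),(o['force']-f0).round(2),o['torque'].round(2),o['opening'])
snap('wrist','pics/w5.png'); snap('scene','pics/s5.png')
a=cv2.imread('pics/s5.png')[120:250,60:230]
cv2.imwrite('pics/v5.png',cv2.hconcat([cv2.resize(a,(400,306),interpolation=cv2.INTER_CUBIC),cv2.resize(cv2.imread('pics/w5.png'),(400,306))]))
E
python3 i.py; python3 g.py
```

```text
False z lid 0.05400268932561133 [-0.98  1.41  1.61] [ 0.19  0.18 -0.02] 0.014061765835916113 19.1583
False z lid 0.0502 [ 0.5333 -0.2759  0.0957] [-2.95  2.93  9.78] [0.58 0.76 0.01] 0.013804781955266856
False z lid 0.0466 [ 0.5333 -0.2759  0.0921] [-3.85  4.01 13.36] [0.8  1.06 0.02] 0.014078761329667223
False z lid 0.0449 [ 0.5334 -0.2759  0.0904] [-5.55  4.01 16.1 ] [ 0.93  1.21 -0.01] 0.014012548555820497
cheek 3014 0.043520989199163744 [0.0926 0.104 ] [-0.0381  0.0447]Traceback (most recent call last):
  File "g.py", line 9, in <module>
    zl=np.median(L[(L[:,2]>.09)&(L[:,2]<.12)][:,2]); T=L[(np.abs(L[:,2]-zl)<.004)&(L[:,0]>.05)]; print('lid',zl,len(T),np.percentile(T[:,0],[1,99.5]).round(4),np.percentile(T[:,1],[.5,99.5]).round(4))
                                                                                                                       ~~~~~~~~~~~~~^^^^^^^^^^^^^^^^^
    return _quantile_unchecked(
        a, q, axis, out, overwrite_input, method, keepdims, weights)
    return _ureduce(a,
                    func=_quantile_ureduce_func,
    ...<5 lines>...
                    overwrite_input=overwrite_input,
                    method=method)
    r = func(a, **kwargs)
    result = _quantile(arr,
                       quantiles=q,
    ...<2 lines>...
                       out=out,
                       weights=wgt)
    slices_having_nans = np.isnan(arr[-1, ...])
                                  ~~~^^^^^^^^^
IndexError: index -1 is out of bounds for axis 0 with size 0
```

View pics/v5.png

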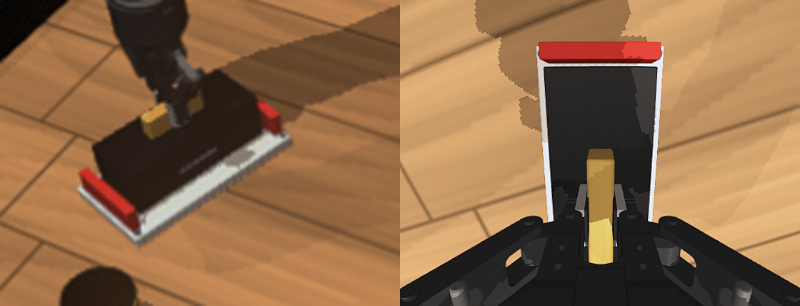

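The lid is down on the dowels with no visible gap. I'll check its top height against the cheek top to confirm the press depth.

```bash
sed 's/(L\[:,2\]>.09)&(L\[:,2\]<.12)/(L[:,2]>.065)\&(L[:,2]<.085)/' g.py > g2.py
cat >> g2.py <<'E'
A=np.c_[T[:,:2],np.ones(len(T))]; print('plane',np.linalg.lstsq(A,T[:,2],rcond=None)[0].round(4)); print(o['force'].round(2),o['opening'],o['grip_force'],o['clock'])
E
python3 g2.py
```

```text
cheek 3016 0.04352515196129721 [0.0926 0.104 ] [-0.0379  0.0445]
lid 0.07646381460886442 12399 [0.0503 0.0846] [-0.0342  0.0348]
[-0.0343  0.0004  0.0348]
[-0.0343  0.0004  0.0348]
[ 0.53337008 -0.27589367  0.09038006]
plane [0.0015 0.0008 0.0764]
[-5.57  4.7  11.25] 0.014359502554052932 99.85758304595947 20.8833
```

The lid is level and the tray is pressed about 9 mm. I'll push 1 mm more and hand in.

Run:
```python
from h import *
h=float(open('hl').read())
manip.move_straight([.5331,-.2757,h+.0440-.0018],velocity=.02,until_force=20); manip.dwell(.5)
o=manip.get_obs(); print((o['tool_pos'][2]-h).round(4),o['force'].round(2),o['clock'])
print(manip.close_job())
```

```text
0.0439 [-5.7   3.95 12.79] 21.6833
the job is handed in; nothing more can be done
None
```

The flask lies flat in the recess and the case top is on the dowels. The case is held pressed about 10 mm, level with the cheek tops by the arm's position reading, and the job was handed in at 21.7 s.

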